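# Close the slide-drying pot with its keyed lid

## Task

Close the slide-drying pot: pull the blue lid by its handle forward out of the sprung clip on the white parking stand and set it on the pot's rim with its red key about an eighth of a turn (45 degrees) or more away from the notch. Keep it resting on the rim and turn it until the key drops into the notch, then seat the lid fully home, level and flush on the rim, and let go. Leave the bottles, beaker, dish and slide box standing where they are.

Things in the scene. Friction and masses are not known exactly. Their poses are not given: they have to be found in the camera images.
- lid: blue round lid, 0.22 to 0.45 kg. Origin: centre of the disc's underside; z up, +x towards its key. Disc 130 mm diameter, 8 mm thick; under it a round black plug 98 mm diameter, 14 mm deep, tapered to 88 mm over the last 5 mm. It starts upright on its plug on the stand (origin 26 mm above the table), the stem in the clip, the key towards the stand's front, up to 35 degrees either way
- handle (a point): centre of the lid's yellow bar handle, on the axis 75 mm above the lid's origin. The bar is 60 mm long (along the lid's x, the key direction), 20 mm thick (along y), 34 mm tall (58 to 92 mm above the origin). Below it a round steel stem, 16 mm diameter, runs down the axis to a boss of 40 mm diameter, 6 mm high, on the disc
- key (a point): the lid's single red key, under the disc: 11 mm wide (along y), 8 mm deep, 54 to 63 mm from the axis; a red stripe on top of the disc shows where it is. This point: 59 mm along the lid's +x, level with the disc's underside
- pot: fixed aluminium pot, 90 mm tall, on the left or the right. Origin: centre of its foot; z up, +x towards its notch. Flat rim, 52 mm (bore) to 66 mm in radius; inside empty and deeper than the plug
- rim (a point): centre of the rim's top, 90 mm above the table; the seated lid's origin lies here. With its key on the rim the lid rides 8 mm higher, its plug already 6 mm in the bore with 3 mm play all round (let go, it tips about 4 degrees); with the key in the notch it sinks until the disc lies on the rim
- notch (a point): middle of the one notch at the rim's top, 59 mm along the pot's +x; the seated key point lies here. The notch goes through the rim, 16 mm wide at the bore, wider outwards, 12 mm deep. An orange block outside the pot marks it, reaching 79 mm from the axis, its top 15 mm below the rim
- stand: fixed white parking stand, on the side where the pot is not. Origin: on the table under the clip's centre; z up; open front to -x, roughly towards the robot. Base plate 12 mm thick, 130 mm wide, from 70 mm in front to 135 mm behind; column behind from x = +98 mm, with an arm forward to the clip; nothing of it is higher than 74 mm
- clip (a point): centre of the sprung C-clip that holds the lid's stem, 62 to 74 mm above the table; two hinged black jaws, tips 20 mm in front. The stem snaps out to the stand's -x at 8 to 18 N, free after 30 mm. The lid's disc lies 28 mm below the clip, so the lid cannot be lifted straight off: raise it 20 mm at most until it is 85 mm or more in front
- reagent: amber reagent bottle, orange cap, 60 mm diameter, 165 mm tall, between the pot and the stand. Origin: centre of its underside. Leave it alone
- dish: Petri dish, 90 mm diameter, 16 mm high, lying just in front of the stand (its centre about 140 mm from the clip). Origin: centre of its underside. Leave it alone
- beaker: small beaker, 68 mm diameter, 80 mm tall, about 145 mm from the pot's centre on the side away from the notch. Origin: centre of its underside. Leave it alone
- wash: white bottle with red cap, 62 mm diameter, 175 mm tall, at the left side. Origin: centre of its underside. Leave it alone
- buffer: clear bottle with blue cap, 66 mm diameter, 150 mm tall, at the right side. Origin: centre of its underside. Leave it alone
- slidebox: yellow slide box 75 x 80 x 24 mm, near the robot in the middle. Origin: centre of its underside. Leave it alone
Not all that is in view belongs to the job. What is shaped like the lid but pink is not meant. Leave any brown look-alike of the stand alone.

How it is judged:
By the outcome, as a careful person would: the job done as asked, in the order asked, and still so for the second after the job is handed in, with the robot touching nothing.
It also fails if it takes over 54 s, if anything falls off the work surface, if the arm or the gripper's body presses on something with over 40 N, if the wrist force passes 120 N, or if a joint passes its speed limit or range.

## Robot

A 6-joint arm with a two-finger parallel gripper is mounted at the origin on the work surface. World frame = base frame: x ahead of the robot, y to its left, z up, the work surface at z = 0. Lengths are in m, angles in degrees, forces in N, time in s.
With the tool pointing down it reaches from about 0.4 to 0.825 m from the base axis. Payload 7 kg.
Tool frame: the origin (TCP) lies on the centre line of the jaws, within the pads' length; the fingertips stand 14 mm ahead of it and the grasp point (between the pads) lies 5 mm behind it; z points along the fingers, y is the line along which they close (so a half turn about z gives the same grasp; the last joint's range is limited). The gripper opens to 88 mm and grips with 3 to 60 N. Pads are 19 mm wide; open, the fingers measure 130 mm over their backs; the gripper's body (78 mm by 193 mm) begins 47 mm behind the grasp point.
Start: joints at [-47.034, 20.546, 0.682, 0, -70.136, -16.507], TCP at [0.301, -0.604, 0.241] pointing down, gripper open.
Joint ranges: [-176.03, 176.03], [-82.01, 121.73], [-58.28, 71.71], [-173.87, 95.51], [-174.79, -0.11], [-173.66, 173.66]. Speed limits (degrees/s): [136.94, 136.94, 172.46, 180, 180, 180].

## Interface

Orientations are given as [roll, pitch, yaw] about the fixed x, y, z axes, in that order (R = Rz(yaw) Ry(pitch) Rx(roll)).
In Python, from plant import r gives the robot as it stands.
- The arm moves only by the tool send_rows, never from a script. Its argument "steps" is a list of rows, each an object with "dp": the shift along the tool's x, y, z in mm, a list of three; "roll": the turn about the tool's z in rad; "jaw": the opening in per cent of the stroke, from 0 (shut) to 100 (fully open). In form: [{"dp": [tx, ty, tz], "roll": roll, "jaw": jaw}, ...]. A call has 1 to 5 rows; each row is the pose to reach, as a shift and turn from the pose commanded when the call began, along the tool's axes at that moment; what a row does not reach only later rows make up. A row lasts 1/8 s, in which the tool goes at most 62.5 mm and 10.7 degrees, less where a joint would pass 70% of its speed; a pose out of reach is approached as far as the arm can. A call with a gripper value outside its range is refused whole. The fingers move at their own pace and stop on an object; "newtons" is the grip in N (left out, the last holds). Time passes only in rows, so rows that repeat a pose let the fingers close. It gives the time, the measured TCP pose, the force, the opening and the grip force at its end, in the units of the state.
- r.get_state(): the state, without advancing time (a new reading comes with each control period).
- r.capture(name): name is "scene" or "top"; returns a dict with "image" (420x560x3 uint8, blue, green, red), "K" (3x3 intrinsics, pixels), "rvec" (rotation vector, rad) and "tvec" (3), from world to camera coordinates, as OpenCV has them. Camera axes: x right, y down, z forward; pixel columns grow to the right and rows downward; lengths in m; the calibration is good to about 2 mm. A picture is of the moment at which its call begins. There is no depth.
- r.close_job(): hands the job in; it is judged then, once.
The state is a dict: "time_s": time; "joints": joint angles; "qd": joint speeds; "joint_torque": joint torques, N m; "tcp_pos": TCP position; "eef_rot": TCP orientation; "contact_force": force on the tool from outside, world axes, zero at the start; "moment": the same for the moment, N m; "gripper_width": finger opening in m; "gripper_force": force on a finger pad.
Only numpy, scipy, OpenCV 4.12 (cv2) and the standard library are available. Lean on these libraries where they do the work, as an engineer would, in place of code of your own. Each camera call takes 0.05 s, during which the arm holds its last target. There are 200 camera calls.

## Working session

There is one attempt and no reset: what is moved stays moved. The work goes in short steps, Python scripts to look and compute and a tool call to move; the robot and the scene stay as the last step left them, time stands still between calls to the robot, and variables do not carry over. Pictures are saved under pics/ and viewed, at most 10 in all, crops included, and the job is handed in when it is done.

Besides the shell and the picture viewer there is one more tool, called after ">>>" by a JSON object that holds its "fn" and its "kwargs", one argument or row to a line. send_rows: Moves the arm, as the interface text tells. Its arguments: {"type":"object","properties":{"steps":{"type":"array","items":{"type":"object","properties":{"dp":{"type":"array","items":{"type":"number"}},"roll":{"type":"number"},"jaw":{"type":"number"}}}},"newtons":{"type":"number"}},"required":["steps"]}

```bash
ls; mkdir -p pics
python3 - <<'E'
from plant import r
import cv2,numpy as np
a=r.capture("scene");b=r.capture("top")
cv2.imwrite("pics/s0.png",a["image"]);cv2.imwrite("pics/t0.png",b["image"])
for c in(a,b):print(c["K"].tolist(),c["rvec"],c["tvec"])
s=r.get_state();print(s)
E
```

```text
pics
[[430.37671062328764, 0.0, 275.54347432753775], [0.0, 430.37671062328764, 204.26079283572278], [0.0, 0.0, 1.0]] [ 1.77521376  1.35980629 -0.72320235] [-0.15959145 -0.17581676  1.82589432]
[[505.4935671617051, 0.0, 276.24374187890686], [0.0, 505.4935671617051, 204.72354443295416], [0.0, 0.0, 1.0]] [ 2.21309348 -2.15962209  0.09661539] [0.01739468 0.48362188 1.73980896]
{'time_s': 0.1, 'joints': array([-4.70343797e+01,  2.05872890e+01,  6.40827691e-01, -1.76597906e-02,
       -7.01355639e+01, -1.65085893e+01]), 'qd': array([ 0.02796647, -0.12544534,  0.15153312,  0.02263384,  0.08448586,
        0.04482181]), 'joint_torque': array([-1.21254881e-03, -5.84160125e+01,  2.93753403e+01,  7.01544017e+00,
        1.01822478e-02, -2.98039515e-05]), 'tcp_pos': array([ 0.30055171, -0.60394886,  0.23973079]), 'eef_rot': array([ 1.79916638e+02, -7.39233274e-03, -1.53548976e+02]), 'contact_force': array([-0.55367995,  0.18423097,  0.06131584]), 'moment': array([-0.03142099,  0.01220164, -0.00292545]), 'gripper_force': 0.0, 'gripper_width': 0.08733901039641759}
```

View pics/s0.png

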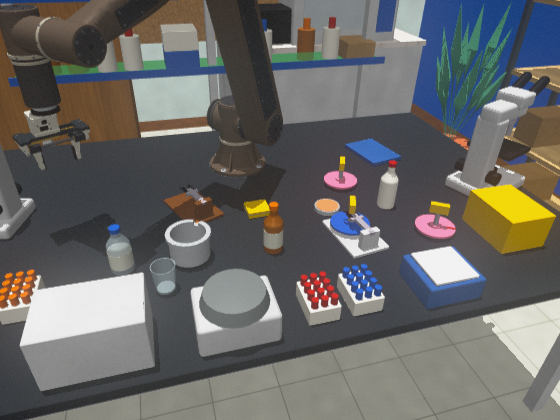

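View pics/t0.png

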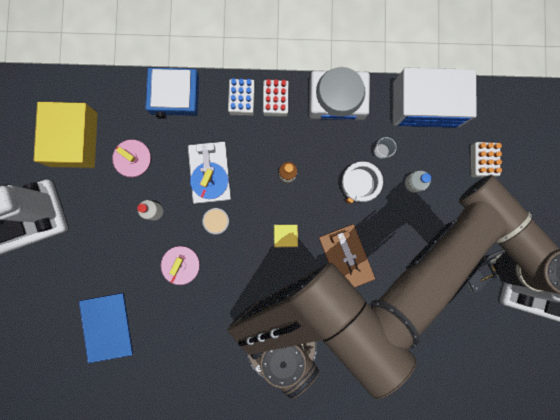

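The scene view shows the blue lid on the white stand at (352,222), with its yellow handle at (352,203), and the pot at (188,243). In the top view the lid is at (209,180), the pot at (362,182) and its orange notch mark at (350,200).
Candidates in the top view:
- Blue lid (209,180): chosen, blue and on the white stand.
- Pink lids (131,157) and (180,266): not meant.
- Blue tray (106,327) and blue box (172,90): not round lids.
- Brown stand (347,256): left alone.

Next is a close crop and a measurement.

```bash
cat > h.py <<'E'
from plant import r
import cv2,numpy as np
def cam(n):
    c=r.capture(n);c["R"]=cv2.Rodrigues(np.array(c["rvec"],float))[0];c["t"]=np.array(c["tvec"],float).ravel();c["K"]=np.array(c["K"]);return c
def ray(c,p):
    d=c["R"].T@np.linalg.solve(c["K"],[p[0],p[1],1.]);return -c["R"].T@c["t"],d
def onz(c,p,z):
    o,d=ray(c,p);return o+d*(z-o[2])/d[2]
def tri(a,p,b,q):
    o,d=ray(a,p);u,e=ray(b,q)
    s=np.linalg.lstsq(np.c_[d,-e],u-o,rcond=None)[0];P=o+d*s[0];Q=u+e*s[1];return (P+Q)/2,np.linalg.norm(P-Q)
def blobs(c,lo,hi,box,amin=4):
    x0,y0,x1,y1=box;h=cv2.cvtColor(c["image"],cv2.COLOR_BGR2HSV);m=cv2.inRange(h,np.array(lo),np.array(hi))
    k=np.zeros_like(m);k[y0:y1,x0:x1]=m[y0:y1,x0:x1]
    n,l,s,ce=cv2.connectedComponentsWithStats(k)
    return k,[(s[i].tolist(),ce[i].round(1).tolist()) for i in range(1,n) if s[i][4]>=amin]
E
python3 - <<'E'
from h import *
a=cam("scene");b=cam("top")
up=lambda c,x,y,w,h:cv2.resize(c["image"][y:y+h,x:x+w],(400,300),interpolation=cv2.INTER_CUBIC)
cv2.imwrite("pics/c1.png",np.vstack([np.hstack([up(b,170,135,80,60+0),up(a,315,185,80,60)]),np.hstack([up(b,322,152,80,60),up(a,148,210,80,60)])]))
for n,c,bx,pb in(("s",a,(315,185,395,260),(150,200,225,270)),("t",b,(180,135,240,210),(330,150,405,215))):
    for nm,lo,hi in(("yel",(20,120,100),(35,255,255)),("red",(0,120,80),(8,255,255)),("red2",(172,120,80),(180,255,255)),("blue",(100,120,60),(125,255,255))):
        print(n,nm,blobs(c,lo,hi,bx)[1])
    print(n,"orange",blobs(c,(3,100,60),(20,255,255),pb)[1])
E
```

```text
s yel [([349, 195, 7, 19, 124], [352.0, 204.0])]
s red []
s red2 []
s blue [([330, 211, 32, 24, 442], [343.9, 223.9]), ([358, 213, 3, 2, 4], [359.0, 213.5]), ([363, 216, 7, 10, 34], [366.3, 220.1])]
s orange [([164, 200, 60, 23, 875], [194.6, 209.5])]
t yel [([201, 170, 12, 17, 102], [206.4, 177.4])]
t red []
t red2 [([201, 190, 4, 7, 10], [202.6, 193.2])]
t blue [([190, 163, 38, 36, 772], [209.7, 181.7])]
t orange [([346, 198, 8, 6, 35], [349.3, 200.3])]
```

View pics/c1.png

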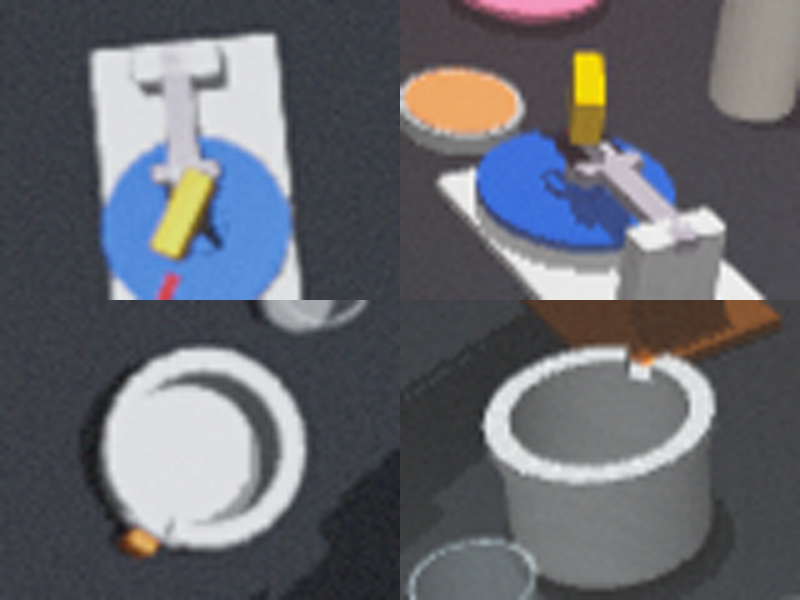

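The crop confirms the choice: blue disc with a red stripe and yellow bar, held in the white stand's clip. The stripe is at about (203,193) in the top view, and the notch mark is at (349,200), on the pot's robot-left side.

```bash
cat > m.py <<'E'
from h import *
a=cam("scene");b=cam("top")
P,e=tri(a,(352.0,204.0),b,(206.4,177.4));print("handle tri",P.round(4),e.round(4))
def outer(c,box,thr):
    x0,y0,x1,y1=box;g=cv2.cvtColor(c["image"],cv2.COLOR_BGR2GRAY)[y0:y1,x0:x1]
    cs,_=cv2.findContours((g>thr).astype(np.uint8),cv2.RETR_EXTERNAL,cv2.CHAIN_APPROX_NONE)
    k=max(cs,key=cv2.contourArea).reshape(-1,2)+[x0,y0];return cv2.convexHull(k.astype(np.float32)).reshape(-1,2)
def circ(c,pts,z):
    w=np.array([onz(c,p,z)[:2] for p in pts]);A=np.c_[2*w,np.ones(len(w))];s=np.linalg.lstsq(A,(w**2).sum(1),rcond=None)[0]
    R=np.sqrt(s[2]+s[0]**2+s[1]**2);res=np.linalg.norm(w-s[:2],axis=1)-R
    k=abs(res)<0.004
    if k.sum()<len(w):return circ(c,pts[k],z)
    return s[:2].round(4),R.round(4),res.std().round(4)
for nm,c,bx,th in(("top",b,(335,155,388,208),(130,160)),("scene",a,(160,215,217,258),(120,140,150,160))):
    for t in th:
        pts=outer(c,bx,t);el=cv2.fitEllipse(pts)
        print("pot",nm,t,len(pts),circ(c,pts,.09),el[0])
        if nm=="top" and t==160: et=el[0]
        if nm=="scene" and t==140: es=el[0]
print("pot tri",tri(a,es,b,et))
# lid disc (top) contour
m,_=blobs(b,(100,120,60),(125,255,255),(180,135,240,210))
k=cv2.convexHull(np.argwhere(m)[:,::-1].astype(np.float32)).reshape(-1,2);print("disc",circ(b,k,.034))
print("stripe",onz(b,(202.6,193.2),.034),"orange",onz(b,(349.3,200.3),.075))
m,_=blobs(b,(20,120,100),(35,255,255),(180,135,240,210));print("yel rect",cv2.minAreaRect(np.argwhere(m)[:,::-1].astype(np.float32)))
g=cv2.cvtColor(b["image"],cv2.COLOR_BGR2GRAY)
hs=cv2.cvtColor(b["image"],cv2.COLOR_BGR2HSV)
w=((g>130)|((hs[...,1]>120)&(hs[...,0]>95)&(hs[...,2]>80))).astype(np.uint8);k=np.zeros_like(w);k[138:206,183:236]=w[138:206,183:236]
k=max(cv2.findContours(k,0,1)[0],key=cv2.contourArea)
q=cv2.boxPoints(cv2.minAreaRect(k));W=np.array([onz(b,p,.012)[:2] for p in q]);print("plate",W.round(4).tolist())
for nm,c in(("reagent",(288,172)),("dish",(216,221)),("beaker",(385,148)),("slidebox",(286,236)),("wash",(150,210)),("buffer",(419,181))):
    print(nm,onz(b,c,{"reagent":.165,"dish":.016,"beaker":.08,"slidebox":.024,"wash":.175,"buffer":.15}[nm]).round(3))
E
python3 m.py
```

```text
handle tri [0.5614 0.2631 0.1012] 0.0024
pot top 130 21 (array([ 0.5642, -0.2575]), np.float64(0.0675), np.float64(0.0003)) (362.0103759765625, 181.8257293701172)
pot top 160 22 (array([ 0.5647, -0.2575]), np.float64(0.0666), np.float64(0.0003)) (361.927978515625, 181.96923828125)
pot scene 120 19 (array([ 0.563 , -0.2604]), np.float64(0.065), np.float64(0.0)) (187.28726196289062, 237.69000244140625)
pot scene 140 25 (array([ 0.5673, -0.2611]), np.float64(0.0667), np.float64(0.0006)) (187.36619567871094, 232.66000366210938)
pot scene 150 26 (array([ 0.5673, -0.2612]), np.float64(0.0663), np.float64(0.0005)) (187.31961059570312, 232.72824096679688)
pot scene 160 25 (array([ 0.5674, -0.2614]), np.float64(0.0657), np.float64(0.001)) (187.29693603515625, 232.6798553466797)
pot tri (array([ 0.56175896, -0.25931836,  0.08327884]), np.float64(0.0047306561487116434))
disc (array([0.5606, 0.2652]), np.float64(0.0626), np.float64(0.0016))
stripe [0.51538938 0.28425704 0.034     ] orange [ 0.49975602 -0.21640675  0.075     ]
yel rect ((206.0344696044922, 177.41378784179688), (7.056422710418701, 16.71257972717285), 21.801410675048828)
plate [[0.6872, 0.3511], [0.7042, 0.2168], [0.4981, 0.1902], [0.4816, 0.3233]]
reagent [ 0.578 -0.005  0.165]
dish [0.421 0.237 0.016]
beaker [ 0.681 -0.335  0.08 ]
slidebox [ 0.375 -0.007  0.024]
wash [0.444 0.429 0.175]
buffer [ 0.561 -0.43   0.15 ]
```

```bash
cat > go.py <<'E'
import sys,numpy as np
from scipy.spatial.transform import Rotation as Ro
from plant import r
# usage: go.py x y z yaw (m, deg) -> shift in tool axes, mm, roll rad
s=r.get_state();p=np.array(s["tcp_pos"]);e=np.array(s["eef_rot"]);M=Ro.from_euler("xyz",e,degrees=True)
print("t",round(s["time_s"],2),p.round(4),e.round(2),"F",np.round(s["contact_force"],1),"w",round(s["gripper_width"],4),"gf",round(s["gripper_force"],1),"j",np.round(s["joints"],1))
v=[float(x) for x in sys.argv[1:]]
if v:
    d=M.inv().apply(np.array(v[:3])-p)*1000
    y=(v[3]-e[2]+180)%360-180
    print("dp",d.round(1),"roll",round(-np.radians(y),3),"dist",np.linalg.norm(d).round(1))
E
python3 go.py 0.561 0.264 0.24 -22.5
```

```text
t 0.3 [ 0.3007 -0.6042  0.2402] [ 179.97   -0.   -153.54] F [-0.  -0.3 -0.3] w 0.0878 gf 0.0 j [-47.   20.6   0.7  -0.  -70.1 -16.5]
dp [-6.199e+02  6.613e+02  6.000e-01] roll -2.287 dist 906.4
```

>>> {"fn": "send_rows", "kwargs": {
  "steps": [
    {"dp": [-40,43,0],"roll": -0.17,"jaw": 100},
    {"dp": [-80,86,0],"roll": -0.34,"jaw": 100},
    {"dp": [-120,129,0],"roll": -0.51,"jaw": 100},
    {"dp": [-160,172,0],"roll": -0.68,"jaw": 100},
    {"dp": [-200,215,0],"roll": -0.85,"jaw": 100}
  ]
}}

```text
time_s: 0.92
tcp_pos: [0.3842, -0.321, 0.2408]
eef_rot: [-180.0, -0.0, -104.5]
contact_force: [1.7, 0.3, 0.5]
gripper_width: 0.0876
gripper_force: 0.0
```

```bash
python3 go.py 0.561 0.264 0.24 -22.5
```

```text
t 0.93 [ 0.3842 -0.321   0.2408] [-179.96   -0.   -104.53] F [1.7 0.3 0.5] w 0.0876 gf 0.0 j [-17.4   3.9 -20.8   0.  -65.2   2.8]
dp [-610.6  -24.3    0.7] roll -1.432 dist 611.1
```

>>> {"fn": "send_rows", "kwargs": {
  "steps": [
    {"dp": [-60,-2,0],"roll": -0.16,"jaw": 100},
    {"dp": [-120,-5,0],"roll": -0.32,"jaw": 100},
    {"dp": [-180,-7,0],"roll": -0.48,"jaw": 100},
    {"dp": [-240,-10,0],"roll": -0.64,"jaw": 100},
    {"dp": [-300,-12,0],"roll": -0.8,"jaw": 100}
  ]
}}

```text
time_s: 1.55
tcp_pos: [0.4727, -0.0337, 0.2411]
eef_rot: [-179.9, -0.0, -58.7]
contact_force: [1.6, -0.8, 0.3]
gripper_width: 0.0876
gripper_force: 0.0
```

```bash
python3 go.py 0.561 0.264 0.2 -22.5
```

```text
t 1.55 [ 0.4727 -0.0337  0.2411] [-1.7994e+02 -2.0000e-02 -5.8680e+01] F [ 1.6 -0.8  0.3] w 0.0876 gf 0.0 j [ 19.8   1.2 -23.7   0.  -65.   11.5]
dp [-208.5 -230.2   41.2] roll -0.632 dist 313.3
```

>>> {"fn": "send_rows", "kwargs": {
  "steps": [
    {"dp": [-42,-46,0],"roll": -0.15,"jaw": 100},
    {"dp": [-84,-92,0],"roll": -0.3,"jaw": 100},
    {"dp": [-125,-138,0],"roll": -0.45,"jaw": 100},
    {"dp": [-167,-184,15],"roll": -0.6,"jaw": 100},
    {"dp": [-208,-230,40],"roll": -0.632,"jaw": 100}
  ]
}}

```text
time_s: 2.17
tcp_pos: [0.5617, 0.2586, 0.2031]
eef_rot: [-179.9, -0.1, -22.6]
contact_force: [0.4, -0.1, 0.1]
gripper_width: 0.0877
gripper_force: 0.0
```

```bash
python3 go.py 0.561 0.264 0.096 -22.5
python3 - <<'E'
from h import *
a=cam("scene");b=cam("top")
up=lambda c,x,y:cv2.resize(c["image"][y:y+75,x:x+100],(400,300),interpolation=cv2.INTER_CUBIC)
cv2.imwrite("pics/c2.png",np.hstack([up(b,160,130),up(a,305,165)]))
E
```

```text
t 2.17 [0.5617 0.2586 0.2031] [-1.7988e+02 -7.0000e-02 -2.2600e+01] F [ 0.4 -0.1  0.1] w 0.0877 gf 0.0 j [ 42.8  16.7 -10.    0.  -63.2  24.6]
dp [ -2.8  -4.5 107.2] roll -0.002 dist 107.3
```

View pics/c2.png

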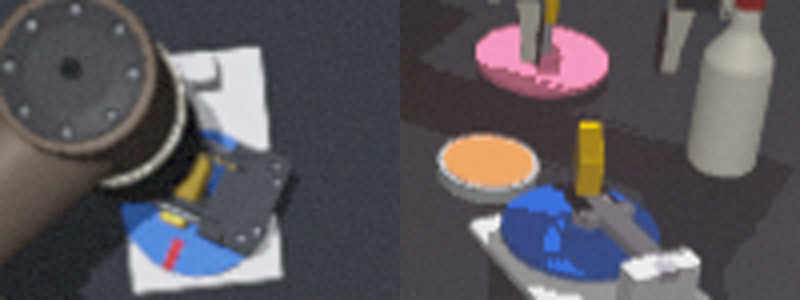

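The top crop shows the gripper over the lid, with the yellow bar at about (195,175) in the crop between the fingers. The red stripe is at about (172,255). In the scene crop the bar at (590,155) stands between the two fingers. I'll descend.

>>> {"fn": "send_rows", "kwargs": {
  "steps": [
    {"dp": [0,0,0],"roll": 0,"jaw": 100},
    {"dp": [0,0,40],"roll": 0,"jaw": 100},
    {"dp": [0,0,75],"roll": 0,"jaw": 100},
    {"dp": [0,0,100],"roll": 0,"jaw": 100},
    {"dp": [0,0,104],"roll": 0,"jaw": 100}
  ]
}}

```text
time_s: 2.9
tcp_pos: [0.5603, 0.2544, 0.0981]
eef_rot: [179.9, 0.0, -22.9]
contact_force: [0.7, 0.2, 0.6]
gripper_width: 0.0876
gripper_force: 0.0
```

```bash
python3 go.py 0.561 0.264 0.096 -22.5
```

```text
t 2.9 [0.5603 0.2544 0.0981] [ 1.7991e+02  5.0000e-02 -2.2880e+01] F [0.7 0.2 0.6] w 0.0876 gf 0.0 j [ 42.6  22.1 -17.2  -0.  -50.8  24.6]
dp [-3.1 -9.2  2.1] roll -0.007 dist 9.9
```

>>> {"fn": "send_rows", "kwargs": {
  "steps": [
    {"dp": [-3,-9,2],"roll": 0,"jaw": 100},
    {"dp": [-3,-9,2],"roll": 0,"jaw": 100},
    {"dp": [-3,-9,2],"roll": 0,"jaw": 60},
    {"dp": [-3,-9,2],"roll": 0,"jaw": 30},
    {"dp": [-3,-9,2],"roll": 0,"jaw": 28}
  ],
  "newtons": 10
}}

```text
time_s: 3.52
tcp_pos: [0.5617, 0.2655, 0.0969]
eef_rot: [-180.0, -0.0, -22.8]
contact_force: [0.3, -0.6, -0.3]
gripper_width: 0.0631
gripper_force: 0.0
```

>>> {"fn": "send_rows", "kwargs": {
  "steps": [
    {"dp": [0,0,0],"roll": 0,"jaw": 5},
    {"dp": [0,0,0],"roll": 0,"jaw": 5},
    {"dp": [0,0,0],"roll": 0,"jaw": 5},
    {"dp": [0,0,0],"roll": 0,"jaw": 5}
  ],
  "newtons": 20
}}

```text
time_s: 4.03
tcp_pos: [0.5616, 0.2654, 0.0966]
eef_rot: [180.0, 0.0, -22.8]
contact_force: [-1.2, -3.0, 0.7]
gripper_width: 0.0226
gripper_force: 1.2
```

```bash
python3 go.py 0.561 0.264 0.096 -22.5
```

```text
t 4.03 [0.5616 0.2654 0.0966] [ 1.7998e+02  1.0000e-02 -2.2790e+01] F [-1.2 -3.   0.7] w 0.0226 gf 1.2 j [ 43.3  22.7 -16.6   0.  -50.8  23.9]
dp [0.  1.5 0.6] roll -0.005 dist 1.6
```

>>> {"fn": "send_rows", "kwargs": {
  "steps": [
    {"dp": [0,1,0],"roll": 0,"jaw": 5},
    {"dp": [0,1,0],"roll": 0,"jaw": 5},
    {"dp": [0,1,0],"roll": 0,"jaw": 5},
    {"dp": [0,1,0],"roll": 0,"jaw": 5}
  ],
  "newtons": 55
}}

```text
time_s: 4.53
tcp_pos: [0.5611, 0.2644, 0.0964]
eef_rot: [180.0, 0.0, -22.8]
contact_force: [1.1, -2.0, -3.2]
gripper_width: 0.0198
gripper_force: 55.0
```

```bash
python3 go.py 0.5135 0.2592 0.0985 -22.8
```

```text
t 4.53 [0.5611 0.2644 0.0964] [ 1.7997e+02  1.0000e-02 -2.2800e+01] F [ 1.1 -2.  -3.2] w 0.0198 gf 55.0 j [ 43.2  22.6 -16.7   0.  -50.7  24. ]
dp [-41.9  23.2  -2. ] roll 0.0 dist 48.0
```

Gripped at 55 N on the 20 mm bar. Next I pull along the stand's -x in small steps, with 2 mm of lift.

>>> {"fn": "send_rows", "kwargs": {
  "steps": [
    {"dp": [0,0,-2],"roll": 0,"jaw": 5},
    {"dp": [-7,4,-2],"roll": 0,"jaw": 5},
    {"dp": [-14,8,-2],"roll": 0,"jaw": 5},
    {"dp": [-21,12,-2],"roll": 0,"jaw": 5},
    {"dp": [-28,16,-2],"roll": 0,"jaw": 5}
  ]
}}

```text
time_s: 5.15
tcp_pos: [0.5285, 0.2609, 0.0986]
eef_rot: [-180.0, 0.0, -22.8]
contact_force: [-0.5, 1.1, -2.7]
gripper_width: 0.0196
gripper_force: 55.0
```

>>> {"fn": "send_rows", "kwargs": {
  "steps": [
    {"dp": [-7,4,0],"roll": 0,"jaw": 5},
    {"dp": [-14,8,0],"roll": 0,"jaw": 5},
    {"dp": [-14,8,-6],"roll": 0,"jaw": 5},
    {"dp": [-14,8,-12],"roll": 0,"jaw": 5},
    {"dp": [-14,8,-12],"roll": 0,"jaw": 5}
  ]
}}

```text
time_s: 5.78
tcp_pos: [0.5139, 0.2592, 0.1115]
eef_rot: [-179.9, -0.0, -22.8]
contact_force: [0.4, 1.0, -2.8]
gripper_width: 0.0195
gripper_force: 55.0
```

```bash
python3 go.py 0.465 0.253 0.1105 -22.8
```

```text
t 5.78 [0.5139 0.2592 0.1115] [-1.7991e+02 -4.0000e-02 -2.2790e+01] F [ 0.4  1.  -2.8] w 0.0195 gf 55.0 j [ 46.2  17.9 -21.7   0.  -50.3  21. ]
dp [-42.7  24.6   0.9] roll 0.0 dist 49.3
```

>>> {"fn": "send_rows", "kwargs": {
  "steps": [
    {"dp": [-15,8,0],"roll": 0,"jaw": 5},
    {"dp": [-30,16,0],"roll": 0,"jaw": 5},
    {"dp": [-44,24,0],"roll": 0,"jaw": 5},
    {"dp": [-46,26,0],"roll": 0,"jaw": 5},
    {"dp": [-46,26,0],"roll": 0,"jaw": 5}
  ]
}}

```text
time_s: 6.4
tcp_pos: [0.4606, 0.2528, 0.111]
eef_rot: [-180.0, -0.0, -22.7]
contact_force: [0.7, 1.0, -2.7]
gripper_width: 0.0198
gripper_force: 55.0
```

>>> {"fn": "send_rows", "kwargs": {
  "steps": [
    {"dp": [0,0,-30],"roll": 0,"jaw": 5},
    {"dp": [0,0,-70],"roll": 0,"jaw": 5},
    {"dp": [0,0,-120],"roll": 0,"jaw": 5},
    {"dp": [0,0,-160],"roll": 0,"jaw": 5},
    {"dp": [0,0,-190],"roll": 0,"jaw": 5}
  ]
}}

```text
time_s: 7.02
tcp_pos: [0.4613, 0.2528, 0.3028]
eef_rot: [-179.9, -0.0, -22.8]
contact_force: [0.7, -0.6, -3.1]
gripper_width: 0.0197
gripper_force: 55.0
```

```bash
python3 go.py 0.48 0 0.31 -62
python3 - <<'E'
from h import *
a=cam("scene");b=cam("top")
up=lambda c,x,y:cv2.resize(c["image"][y:y+100,x:x+133],(400,300),interpolation=cv2.INTER_CUBIC)
cv2.imwrite("pics/c3.png",np.hstack([up(b,150,140),up(a,280,130)]))
E
```

```text
t 7.03 [0.4613 0.2528 0.3028] [-1.7989e+02 -5.0000e-02 -2.2800e+01] F [ 0.7 -0.6 -3.1] w 0.0197 gf 55.0 j [ 50.1   4.3 -12.3   0.  -73.3  17.1]
dp [115.2 225.8  -7.6] roll 0.684 dist 253.6
```

View pics/c3.png

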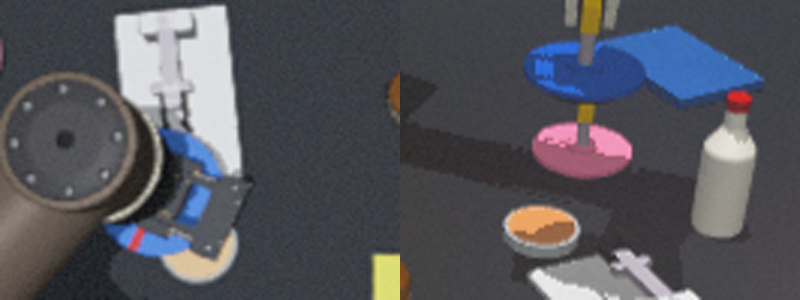

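The top crop shows the stand empty, with the lid hanging from the gripper and its stripe at (137,238). In the scene crop the lid at (585,70) looks level. Next I carry it to the pot.

>>> {"fn": "send_rows", "kwargs": {
  "steps": [
    {"dp": [25,37,0],"roll": 0.1,"jaw": 5},
    {"dp": [58,84,0],"roll": 0.22,"jaw": 5},
    {"dp": [90,131,0],"roll": 0.35,"jaw": 5},
    {"dp": [122,178,0],"roll": 0.48,"jaw": 5},
    {"dp": [150,219,0],"roll": 0.6,"jaw": 5}
  ]
}}

```text
time_s: 7.75
tcp_pos: [0.5142, -0.0095, 0.2998]
eef_rot: [180.0, 0.0, -57.4]
contact_force: [2.1, 0.6, -3.2]
gripper_width: 0.0198
gripper_force: 55.0
```

```bash
python3 go.py 0.566 -0.259 0.30 -93
```

```text
t 7.75 [ 0.5142 -0.0095  0.2998] [ 1.7996e+02  2.0000e-02 -5.7430e+01] F [ 2.1  0.6 -3.2] w 0.0198 gf 55.0 j [ 20.8   3.3 -13.7  -0.  -73.   11.7]
dp [ 2.382e+02  9.070e+01 -2.000e-01] roll 0.621 dist 254.9
```

>>> {"fn": "send_rows", "kwargs": {
  "steps": [
    {"dp": [50,19,0],"roll": 0.13,"jaw": 5},
    {"dp": [105,40,0],"roll": 0.28,"jaw": 5},
    {"dp": [160,61,0],"roll": 0.43,"jaw": 5},
    {"dp": [212,81,0],"roll": 0.56,"jaw": 5},
    {"dp": [238,91,0],"roll": 0.62,"jaw": 5}
  ]
}}

```text
time_s: 8.38
tcp_pos: [0.5666, -0.2596, 0.2987]
eef_rot: [179.9, 0.0, -93.0]
contact_force: [0.4, 0.8, -2.2]
gripper_width: 0.0198
gripper_force: 55.0
```

>>> {"fn": "send_rows", "kwargs": {
  "steps": [
    {"dp": [0,0,0],"roll": 0,"jaw": 5},
    {"dp": [0,0,20],"roll": 0,"jaw": 5},
    {"dp": [0,0,50],"roll": 0,"jaw": 5},
    {"dp": [0,0,75],"roll": 0,"jaw": 5},
    {"dp": [0,0,80],"roll": 0,"jaw": 5}
  ]
}}

```text
time_s: 9.0
tcp_pos: [0.5656, -0.2558, 0.2183]
eef_rot: [179.8, 0.1, -92.6]
contact_force: [0.8, -0.3, -2.1]
gripper_width: 0.0197
gripper_force: 55.0
```

```bash
python3 go.py 0.566 -0.259 0.21 -93
python3 - <<'E'
from h import *
a=cam("scene");b=cam("top")
up=lambda c,x,y:cv2.resize(c["image"][y:y+100,x:x+133],(400,300),interpolation=cv2.INTER_CUBIC)
cv2.imwrite("pics/f4s.png",a["image"]);cv2.imwrite("pics/f4t.png",b["image"])
cv2.imwrite("pics/c4.png",np.hstack([up(b,295,130),up(a,120,165)]))
E
```

```text
t 9.0 [ 0.5656 -0.2558  0.2183] [ 1.7977e+02  5.0000e-02 -9.2640e+01] F [ 0.8 -0.3 -2.1] w 0.0197 gf 55.0 j [ -6.4  16.5  -8.2  -0.  -65.6   3.7]
dp [ 3.2 -0.6  8.3] roll 0.006 dist 8.9
```

View pics/c4.png

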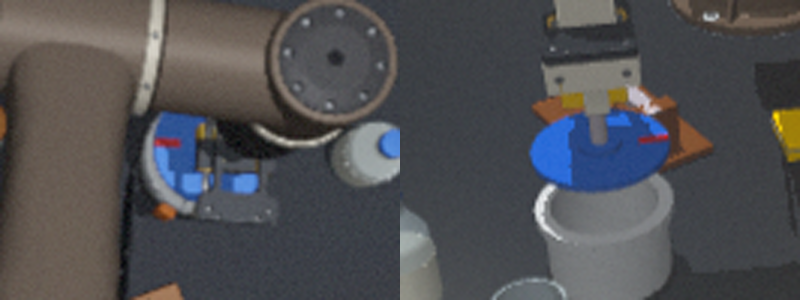

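The top crop shows the red stripe at (168,143), pointing world +y, and the orange mark at (165,210). In the scene crop the disc centre is at about (600,150), over the pot. Next I measure the disc in the same view I used for the pot.

Run:
```python
from h import *
exec(open("m.py").read().split("def circ")[1].join(["def circ",""]).split("for nm,c,bx")[0])
a=cam("scene");s=r.get_state()
h=cv2.cvtColor(a["image"],cv2.COLOR_BGR2HSV);m=cv2.inRange(h,(100,130,50),(130,255,255));k=np.zeros_like(m);k[195:235,160:250]=m[195:235,160:250]
c=max(cv2.findContours(k,0,1)[0],key=cv2.contourArea);p=cv2.convexHull(np.argwhere(k)[:,::-1].astype(np.float32)).reshape(-1,2)
print(cv2.boundingRect(p),s["tcp_pos"],cv2.fitEllipse(p))
z=s["tcp_pos"][2]-.0704
print("disc top plane",circ(a,p,z+.008),"mid",circ(a,p,z+.004))
# rim outer ellipse lower part now
_,R=blobs(a,(170,100,50),(180,255,255),(160,190,250,240));print("red",R,[onz(a,q[1],z+.008).round(4) for q in R])
```

```text
(163, 201, 46, 28) [ 0.56718617 -0.25656726  0.22122098] ((185.6273651123047, 214.30218505859375), (26.47633171081543, 46.766021728515625), 83.16007232666016)
disc top plane (array([ 0.5737, -0.2597]), np.float64(0.0665), np.float64(0.0011)) mid (array([ 0.5677, -0.2595]), np.float64(0.0668), np.float64(0.0011))
red [([199, 210, 7, 2, 9], [202.3, 210.8])] [array([ 0.5704, -0.2133,  0.1588])]
```

>>> {"fn": "send_rows", "kwargs": {
  "steps": [
    {"dp": [2,1,15],"roll": 0,"jaw": 5},
    {"dp": [2,1,30],"roll": 0,"jaw": 5},
    {"dp": [2,1,40],"roll": 0,"jaw": 5},
    {"dp": [2,1,42],"roll": 0,"jaw": 5},
    {"dp": [2,1,44],"roll": 0,"jaw": 5}
  ]
}}

```text
time_s: 9.78
tcp_pos: [0.5659, -0.2588, 0.1767]
eef_rot: [-180.0, -0.0, -92.7]
contact_force: [-0.2, 0.7, -3.1]
gripper_width: 0.0197
gripper_force: 55.0
```

```bash
python3 go.py 0.5655 -0.258 0.168 -93
```

```text
t 9.78 [ 0.5659 -0.2588  0.1767] [-1.7998e+02 -1.0000e-02 -9.2690e+01] F [-0.2  0.7 -3.1] w 0.0197 gf 55.0 j [ -6.6  18.3 -11.3   0.  -60.3   3.9]
dp [-0.8  0.5  8.7] roll 0.005 dist 8.8
```

>>> {"fn": "send_rows", "kwargs": {
  "steps": [
    {"dp": [0,0,2],"roll": 0,"jaw": 5},
    {"dp": [0,0,4],"roll": 0,"jaw": 5},
    {"dp": [0,0,5],"roll": 0,"jaw": 5},
    {"dp": [0,0,6],"roll": 0,"jaw": 5}
  ]
}}

```text
time_s: 10.28
tcp_pos: [0.5657, -0.2587, 0.1707]
eef_rot: [-180.0, 0.0, -92.7]
contact_force: [-0.7, 0.1, -3.5]
gripper_width: 0.0196
gripper_force: 55.0
```

>>> {"fn": "send_rows", "kwargs": {
  "steps": [
    {"dp": [0,0,1],"roll": 0,"jaw": 5},
    {"dp": [0,0,2],"roll": 0,"jaw": 5},
    {"dp": [0,0,2],"roll": 0,"jaw": 5}
  ]
}}

```text
time_s: 10.65
tcp_pos: [0.5656, -0.2587, 0.1685]
eef_rot: [180.0, 0.0, -92.7]
contact_force: [-0.4, -0.5, -3.3]
gripper_width: 0.0199
gripper_force: 55.0
```

>>> {"fn": "send_rows", "kwargs": {
  "steps": [
    {"dp": [0,0,1],"roll": 0,"jaw": 5},
    {"dp": [0,0,1],"roll": 0,"jaw": 5}
  ]
}}

```text
time_s: 10.9
tcp_pos: [0.5658, -0.2588, 0.1682]
eef_rot: [-180.0, -0.0, -92.7]
contact_force: [-1.3, -0.6, 1.2]
gripper_width: 0.0197
gripper_force: 55.0
```

Contact came at TCP z = 0.168 m, which puts the lid origin at 0.098 m: key on the rim, plug 6 mm in the bore, key about 60° from the notch. Next I turn it while it rests lightly on the rim.

>>> {"fn": "send_rows", "kwargs": {
  "steps": [
    {"dp": [0,0,0.5],"roll": -0.08,"jaw": 5},
    {"dp": [0,0,0.5],"roll": -0.2,"jaw": 5},
    {"dp": [0,0,0.5],"roll": -0.32,"jaw": 5},
    {"dp": [0,0,0.5],"roll": -0.44,"jaw": 5},
    {"dp": [0,0,0.5],"roll": -0.56,"jaw": 5}
  ]
}}

```text
time_s: 11.52
tcp_pos: [0.5673, -0.2587, 0.1683]
eef_rot: [-179.8, -0.1, -60.4]
contact_force: [2.2, 2.0, 2.6]
gripper_width: 0.0198
gripper_force: 55.0
```

>>> {"fn": "send_rows", "kwargs": {
  "steps": [
    {"dp": [0,0,0],"roll": -0.1,"jaw": 5},
    {"dp": [0,0,0],"roll": -0.2,"jaw": 5},
    {"dp": [0,0,0],"roll": -0.3,"jaw": 5},
    {"dp": [0,0,0],"roll": -0.34,"jaw": 5}
  ]
}}

```text
time_s: 12.02
tcp_pos: [0.5671, -0.2586, 0.1683]
eef_rot: [-179.9, -0.2, -41.0]
contact_force: [1.0, 1.5, 2.7]
gripper_width: 0.02
gripper_force: 55.0
```

```bash
python3 go.py 0.566 -0.259 0.168 -32.5
```

```text
t 12.03 [ 0.5671 -0.2586  0.1683] [-1.7989e+02 -1.5000e-01 -4.1000e+01] F [1.  1.5 2.7] w 0.02 gf 55.0 j [ -6.6  18.7 -11.9  -0.  -59.2  55.6]
dp [-0.5  1.   0.3] roll -0.148 dist 1.2
```

>>> {"fn": "send_rows", "kwargs": {
  "steps": [
    {"dp": [0,0,0.5],"roll": -0.03,"jaw": 5},
    {"dp": [0,0,1],"roll": -0.06,"jaw": 5},
    {"dp": [0,0,1],"roll": -0.08,"jaw": 5},
    {"dp": [0,0,1],"roll": -0.1,"jaw": 5}
  ]
}}

```text
time_s: 12.52
tcp_pos: [0.5672, -0.2587, 0.1679]
eef_rot: [-179.9, -0.2, -35.4]
contact_force: [1.0, 1.9, 8.2]
gripper_width: 0.0197
gripper_force: 55.1
```

>>> {"fn": "send_rows", "kwargs": {
  "steps": [
    {"dp": [0,0,0],"roll": -0.025,"jaw": 5},
    {"dp": [0,0,0],"roll": -0.025,"jaw": 5}
  ]
}}

```text
time_s: 12.78
tcp_pos: [0.5667, -0.2588, 0.1674]
eef_rot: [-179.9, -0.1, -33.9]
contact_force: [1.3, 0.9, 4.1]
gripper_width: 0.0196
gripper_force: 55.0
```

>>> {"fn": "send_rows", "kwargs": {
  "steps": [
    {"dp": [0,0,0],"roll": -0.025,"jaw": 5},
    {"dp": [0,0,0],"roll": -0.025,"jaw": 5}
  ]
}}

```text
time_s: 13.02
tcp_pos: [0.5648, -0.2585, 0.1652]
eef_rot: [180.0, 0.1, -32.5]
contact_force: [-0.3, -0.4, -2.3]
gripper_width: 0.0196
gripper_force: 55.0
```

The key has dropped in: z is falling and the reading is back to the lid's weight only. Next I lower it home.

>>> {"fn": "send_rows", "kwargs": {
  "steps": [
    {"dp": [0,0,1.5],"roll": 0,"jaw": 5},
    {"dp": [0,0,3],"roll": 0,"jaw": 5},
    {"dp": [0,0,4],"roll": 0,"jaw": 5},
    {"dp": [0,0,4],"roll": 0,"jaw": 5}
  ]
}}

```text
time_s: 13.52
tcp_pos: [0.5656, -0.2587, 0.1619]
eef_rot: [180.0, 0.0, -32.5]
contact_force: [0.1, -0.2, -2.0]
gripper_width: 0.0198
gripper_force: 55.0
```

>>> {"fn": "send_rows", "kwargs": {
  "steps": [
    {"dp": [0,0,1],"roll": 0,"jaw": 5},
    {"dp": [0,0,2],"roll": 0,"jaw": 5},
    {"dp": [0,0,2],"roll": 0,"jaw": 5}
  ]
}}

```text
time_s: 13.9
tcp_pos: [0.5657, -0.2588, 0.1604]
eef_rot: [-180.0, -0.0, -32.5]
contact_force: [-1.2, 0.3, -0.6]
gripper_width: 0.0197
gripper_force: 55.0
```

Contact at 0.160 m, as expected. I'll press a little and read it.

>>> {"fn": "send_rows", "kwargs": {
  "steps": [
    {"dp": [0,0,1],"roll": 0,"jaw": 5},
    {"dp": [0,0,2],"roll": 0,"jaw": 5},
    {"dp": [0,0,2],"roll": 0,"jaw": 5}
  ]
}}

```text
time_s: 14.28
tcp_pos: [0.5657, -0.2589, 0.1603]
eef_rot: [180.0, -0.1, -32.5]
contact_force: [-5.3, 3.2, 13.0]
gripper_width: 0.0199
gripper_force: 55.0
```

```bash
python3 go.py
python3 - <<'E'
from h import *
a=cam("scene");b=cam("top")
up=lambda c,x,y:cv2.resize(c["image"][y:y+100,x:x+133],(400,300),interpolation=cv2.INTER_CUBIC)
cv2.imwrite("pics/c5.png",np.hstack([up(b,295,130),up(a,120,175)]))
E
```

```text
t 14.28 [ 0.5657 -0.2589  0.1603] [ 1.80e+02 -8.00e-02 -3.25e+01] F [-5.3  3.2 13. ] w 0.0199 gf 55.0 j [ -6.6  19.1 -12.6   0.  -58.3  64.1]
```

View pics/c5.png

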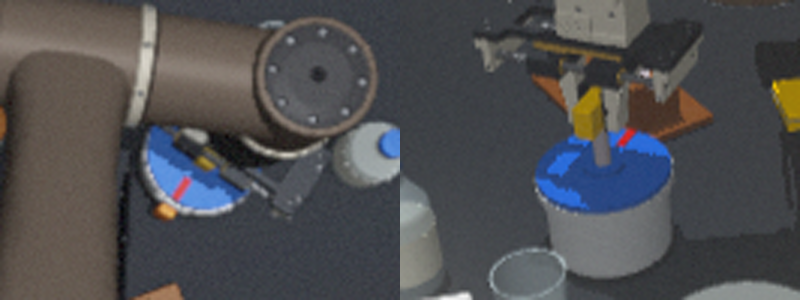

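The lid looks flush on the rim, with the stripe at (182,188) in line with the orange mark at (165,210). I'll unload, release and retreat upward.

>>> {"fn": "send_rows", "kwargs": {
  "steps": [
    {"dp": [0,0,-1.5],"roll": 0,"jaw": 5},
    {"dp": [0,0,-1.5],"roll": 0,"jaw": 30},
    {"dp": [0,0,-1.5],"roll": 0,"jaw": 60},
    {"dp": [0,0,-1.5],"roll": 0,"jaw": 60},
    {"dp": [0,0,-1.5],"roll": 0,"jaw": 60}
  ]
}}

```text
time_s: 15.0
tcp_pos: [0.5657, -0.2587, 0.1595]
eef_rot: [180.0, 0.0, -32.5]
contact_force: [0.1, -0.6, -0.8]
gripper_width: 0.0495
gripper_force: 0.0
```

>>> {"fn": "send_rows", "kwargs": {
  "steps": [
    {"dp": [0,0,-5],"roll": 0,"jaw": 60},
    {"dp": [0,0,-30],"roll": 0,"jaw": 60},
    {"dp": [0,0,-70],"roll": 0,"jaw": 60},
    {"dp": [0,0,-120],"roll": 0,"jaw": 60},
    {"dp": [0,0,-150],"roll": 0,"jaw": 60}
  ]
}}

```text
time_s: 15.62
tcp_pos: [0.5662, -0.259, 0.313]
eef_rot: [-179.9, -0.2, -32.5]
contact_force: [-0.1, 0.3, 0.0]
gripper_width: 0.0526
gripper_force: 0.0
```

>>> {"fn": "send_rows", "kwargs": {
  "steps": [
    {"dp": [-35,22,0],"roll": 0,"jaw": 60},
    {"dp": [-75,47,0],"roll": 0,"jaw": 60},
    {"dp": [-110,70,0],"roll": 0,"jaw": 60},
    {"dp": [-110,70,0],"roll": 0,"jaw": 60},
    {"dp": [-110,70,0],"roll": 0,"jaw": 60}
  ]
}}

```text
time_s: 16.25
tcp_pos: [0.4356, -0.2587, 0.3103]
eef_rot: [-180.0, -0.1, -32.5]
contact_force: [1.1, 0.0, 0.9]
gripper_width: 0.0524
gripper_force: 0.0
```

Run:
```python
from h import *
a=cam("scene");b=cam("top")
up=lambda c,x,y,w,h:cv2.resize(c["image"][y:y+h,x:x+w],(400,300),interpolation=cv2.INTER_CUBIC)
cv2.imwrite("pics/c6.png",np.vstack([np.hstack([up(b,315,130,107,80),up(a,140,190,100,75)]),np.hstack([up(b,100,80,340,255),up(a,90,130,340,255)])]))
```

```text
(no output)
```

View pics/c6.png

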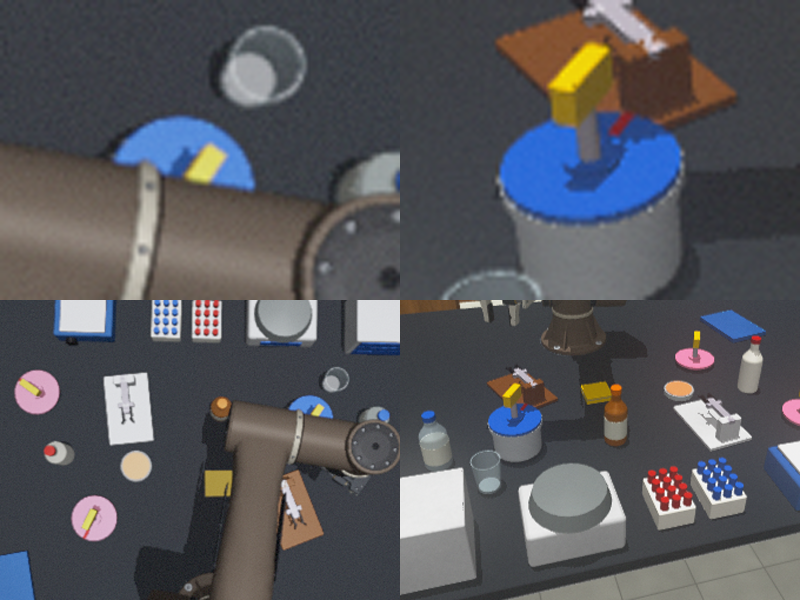

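The upper right crop shows the lid level and flush on the rim at about (590,165). All the other items stand where they were, and the robot is clear. Handing in.

```bash
python3 -c "
from plant import r
print(r.close_job())"
```

```text
the job is handed in; nothing more can be done
None
```

The lid is closed on the pot: it was set on the rim about 60° from the notch, turned until the key dropped in, pressed home level and flush, and released; the other items look unmoved, and I handed the job in at about 16 s.

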